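# Handle length past the post into the fitting bay

## Task

Using fingertip pushes only, with nothing gripped or lifted, push the ash handle length along the slate, steel ferrule end first, so that this end slips in behind the steel post, then swing its plain end in after it. It must finish lying flat along the back fence of the wooden bay, between the two end cheeks and with the ferrule end on the post's side. Leave the tin cup, honing stone, mallet and wooden case where they are, and finish with the hand clear.

Things in the scene. Friction and masses are not known exactly. Their poses are not given: they have to be found in the camera images.
- bay: Dark wooden bay fixed on the slate, open to the robot. Origin: at z = 0, middle of the back fence's inner (robot-side) face; x points into the fence, away from the robot, y left along it. Fence 360 mm long, 20 thick; cheeks 20 thick at both ends, inner faces at y = +160 and -160 mm, reaching out from the fence 95 mm (left, +y) and 45 mm (right). All 35 mm high; no floor but the slate.
- post: Upright round steel post, 24 mm across, 45 mm high, fixed to the slate before the bay's left half; origin at the centre of its foot, which is 77 mm out from the fence's inner face (65 mm free between post and fence) and 55 to 85 mm left (+y) of the bay's origin. It stops the handle length going straight in sideways.
- blank: Origin: under the centre (z = 0 when flat) of the loose ash handle length: a square bar 260 mm long (its y axis), 30 mm wide (x), 30 mm high, even in weight, about 0.2 kg, lying on the slate. +y is the end with the steel ferrule. Seated, its long side is against the fence, this point 15 mm from the fence's inner face.
- ferrule_end (a point): Centre of the end face of the handle length that carries the steel ferrule (40 mm of bright steel, same section as the bar), 130 mm from its centre.
- plain_end (a point): Centre of the bare wooden end face of the handle length, 130 mm from its centre.
- cup: Bystander: tin cup, 72 mm across the rim, 75 mm high; origin under its centre. It stands left of the work near the robot, or right of the bay, level with its fence or beyond.
- stone: Bystander: grey honing stone 50 x 140 x 25 mm; origin under its centre. It lies at the other of the cup's two places.
- mallet: Bystander: boxwood mallet lying beyond the bay's fence; head 50 x 90 x 50 mm, handle 190 mm long along its own -x; origin under the head's centre.
- case: Bystander: shut wooden case with a brass hook latch, 120 x 200 x 73 mm, standing left of the bay; origin under its centre.

How it is judged:
By the outcome, as a careful person would: the job done as asked, in the order asked, and still so for the second after the job is handed in, with the robot touching nothing.
It also fails if it takes over 64 s, if anything falls off the work surface, if the arm or the gripper's body presses on something with over 40 N, if the wrist force passes 120 N, or if a joint passes its speed limit or range.

## Robot

A 7-joint arm with a two-finger parallel gripper is mounted at the origin on the work surface. World frame = base frame: x ahead of the robot, y to its left, z up, the work surface at z = 0. Lengths are in m, angles in rad, forces in N, time in s.
With the tool pointing down it reaches from about 0.4 to 0.85 m from the base axis. Payload 4.5 kg.
Tool frame: the origin (TCP) lies between the finger pads; the fingertips stand 8 mm ahead of it and the grasp point (between the pads) lies 11 mm behind it; z points along the fingers, y is the direction in which the jaws open and shut (so a half turn about z gives the same grasp; the last joint's range is limited). The gripper opens to 88 mm and grips with 3 to 60 N. Pads are 18 mm wide; open, the fingers measure 123 mm over their backs; the gripper's body (75 mm by 187 mm) begins 45 mm behind the grasp point.
Start: joints at [-1.219, 0.689, -0.195, 1.565, 0.157, 0.902, -0.215], TCP at [0.195, 0.594, 0.247] pointing down, gripper open.
Joint ranges: [-3.01, 3.01], [-0.46, 2.08], [-1.47, 1.51], [0.13, 2.56], [-1, 4.14], [0.04, 2.09], [-2.66, 2.66]. Speed limits (rad/s): [2.57, 2.57, 3.14, 3.14, 3.14, 3.14, 3.14].

## Interface

Orientations are given as a unit quaternion [x, y, z, w].
In Python, from plant import r gives the robot as it stands.
- The arm moves only by the tool carry_out, never from a script. Its argument "commands" is a list that holds one entry, the list of rows, each a list of 7 numbers: the turn, a rotation vector about the tool's x, y, z in rad, then the shift along the tool's x, y, z in cm, then the finger opening in cm, from 0 to 8.81. A call has 1 to 10 rows; each row is the pose to reach, as a shift and turn from the pose commanded when the call began, along the tool's axes at that moment; what a row does not reach only later rows make up. A row lasts 1/12 s, in which the tool goes at most 41.7 mm and 7.16 degrees, less where a joint would pass 70% of its speed; a pose out of reach is approached as far as the arm can. A call with a gripper value outside its range is refused whole. The fingers move at their own pace and stop on an object; "force" is the grip in N (left out, the last holds). Time passes only in rows, so rows that repeat a pose let the fingers close. It gives the time, the measured TCP pose, the force and the opening at its end, in the units of the state.
- r.get_state(): the state, without advancing time (a new reading comes with each control period).
- r.snapshot(name): name is "side" or "top"; returns a dict with "pixels" (384x512x3 uint8, red, green, blue), "mtx" (3x3 intrinsics, pixels), "xyz" and "rotation" of the camera in the world. Camera axes: x right, y down, z forward; pixel columns grow to the right and rows downward; lengths in m; the calibration is good to about 2 mm. A picture is of the moment at which its call begins. There is no depth.
- r.finish_job(): hands the job in, once; it reports no verdict.
The state is a dict: "clock": time; "q": joint angles; "qd": joint speeds; "joint_torque": joint torques, N m; "tool_pos": TCP position; "eef_rot": TCP orientation; "contact_force": force on the tool from outside, world axes, zero at the start; "moment": the same for the moment, N m; "opening": opening from 0.0 (shut) to 1.0 (fully open).
Only numpy, scipy, OpenCV 4.12 (cv2) and the standard library are available. Lean on these libraries where they do the work, as an engineer would, in place of code of your own. Each camera call takes 0.05 s, during which the arm holds its last target.

## Working session

There is one attempt and no reset: what is moved stays moved. The work goes in short steps, Python scripts to look and compute and a tool call to move; the robot and the scene stay as the last step left them, time stands still between calls to the robot, and variables do not carry over. Pictures are saved under pics/ and viewed, and the job is handed in when it is done.

Besides the shell and the picture viewer there is one more tool, called after "Request:" as name(argument=value, ...) on one line, values as JSON. carry_out: Moves the arm, as the interface text tells. Its arguments: {"type":"object","properties":{"commands":{"type":"array"},"force":{"type":"number"}},"required":["commands"]}

```bash
ls; mkdir -p pics; python3 - <<'E'
from plant import r
import cv2,numpy as np
s=r.get_state();print({k:np.round(v,4) for k,v in s.items()})
for n in("top","side"):
    d=r.snapshot(n);cv2.imwrite(f"pics/{n}0.png",d["pixels"][:,:,::-1])
    print(n,np.array(d["mtx"]).tolist(),np.round(d["xyz"],4),np.round(d["rotation"],4).tolist())
E
```

```text
pics
{'clock': np.float64(0.0), 'q': array([-1.2192,  0.69  , -0.1945,  1.5664,  0.1573,  0.9025, -0.2151]), 'qd': array([ 0.0009,  0.0013,  0.0017, -0.0003, -0.0014,  0.0005,  0.0011]), 'joint_torque': array([ 0.00000e+00, -5.27552e+01, -1.26670e+00, -1.53426e+01,
       -5.26000e-02,  6.40000e-03,  2.00000e-04]), 'tool_pos': array([0.1952, 0.5931, 0.2459]), 'eef_rot': array([ 1.582e-01,  9.874e-01, -9.000e-04, -1.000e-04]), 'contact_force': array([ 0.42  ,  0.1491, -0.1697]), 'moment': array([ 0.0002,  0.0065, -0.0275]), 'opening': np.float64(1.0037)}
top [[423.0943289221259, 0.0, 263.5374471836338], [0.0, 423.0943289221259, 191.8116842670396], [0.0, 0.0, 1.0]] [0.3695 0.0863 1.1455] [-0.6855, 0.7207, -0.0755, 0.0704]
side [[454.888926888901, 0.0, 246.62919551908163], [0.0, 454.888926888901, 188.36960565774788], [0.0, 0.0, 1.0]] [ 0.0238 -0.5614  0.7699] [0.8545, -0.3168, 0.1411, -0.3868]
```

View pics/top0.png

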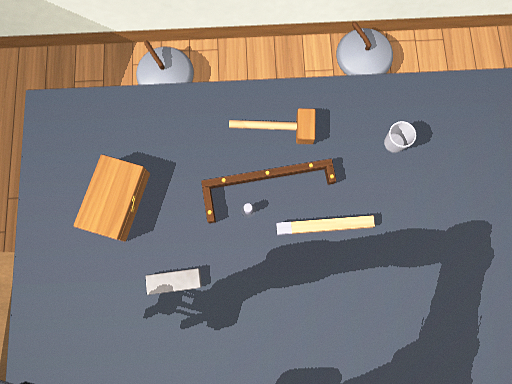

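View pics/side0.png

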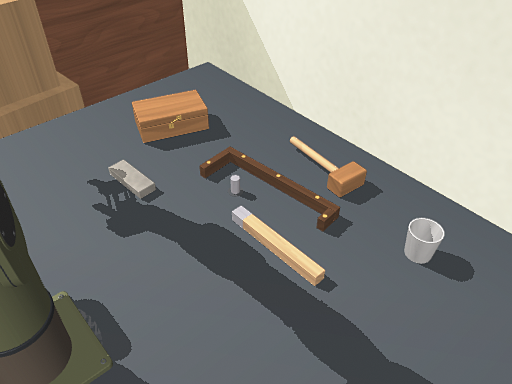

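The top view shows the bar with its ferrule at about (283,228) and its plain end at (375,221). The post top is at (248,208). The fence runs from (203,182) to (333,164), and the stone is at (173,281). The arm isn't covering the work. Next I'll zoom in and measure.

```bash
cat > h.py <<'E'
from plant import r
import cv2,numpy as np
from scipy.spatial.transform import Rotation as R
def snap(n,f=None):
    d=r.snapshot(n)
    if f: cv2.imwrite(f"pics/{f}.png",d["pixels"][:,:,::-1])
    return d
def ray(d,uv,z):
    uv=np.atleast_2d(uv).astype(float)
    c=np.c_[uv,np.ones(len(uv))]@np.linalg.inv(d["mtx"]).T
    Rm=np.array(d["rotation"]); Rm=R.from_quat(Rm).as_matrix() if Rm.size==4 else Rm
    w=c@Rm.T; o=np.array(d["xyz"])
    return o+w*((z-o[2])/w[:,2])[:,None]
def proj(d,P):
    P=np.atleast_2d(P);Rm=R.from_quat(d["rotation"]).as_matrix()
    c=(P-np.array(d["xyz"]))@Rm; c=c@np.array(d["mtx"]).T
    return c[:,:2]/c[:,2:]
def crop(d,x0,y0,x1,y1,f,k=4):
    im=d["pixels"][y0:y1,x0:x1,::-1]
    cv2.imwrite(f"pics/{f}.png",cv2.resize(im,None,fx=k,fy=k,interpolation=cv2.INTER_CUBIC))
E
python3 - <<'E'
from h import *
d=snap("top");s=snap("side")
crop(d,195,150,390,245,"topc",4)
crop(s,195,140,345,290,"sidec",4)
hsv=cv2.cvtColor(d["pixels"],cv2.COLOR_RGB2HSV)
for p in [(283,228),(340,223),(375,221),(248,208),(240,180),(203,182),(300,240),(260,200)]: print(p,hsv[p[1],p[0]])
hs=cv2.cvtColor(s["pixels"],cv2.COLOR_RGB2HSV)
for p in [(243,213),(280,240),(235,180),(235,188),(290,187)]: print(p,hs[p[1],p[0]])
E
```

```text
(283, 228) [135   8 248]
(340, 223) [ 24  70 255]
(375, 221) [111  70  77]
(248, 208) [131   8 249]
(240, 180) [ 13 157 148]
(203, 182) [ 11 153 137]
(300, 240) [110  39 131]
(260, 200) [110  39 138]
(243, 213) [144   6 206]
(280, 240) [ 18  93 237]
(235, 180) [144   6 218]
(235, 188) [143   7 148]
(290, 187) [ 13 123  79]
```

View pics/topc.png

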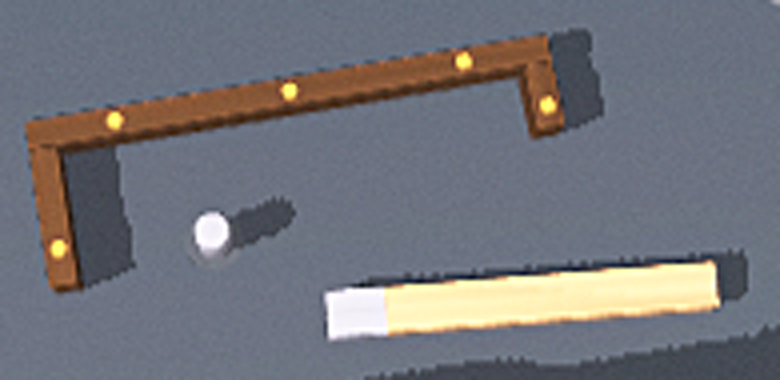

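View pics/sidec.png

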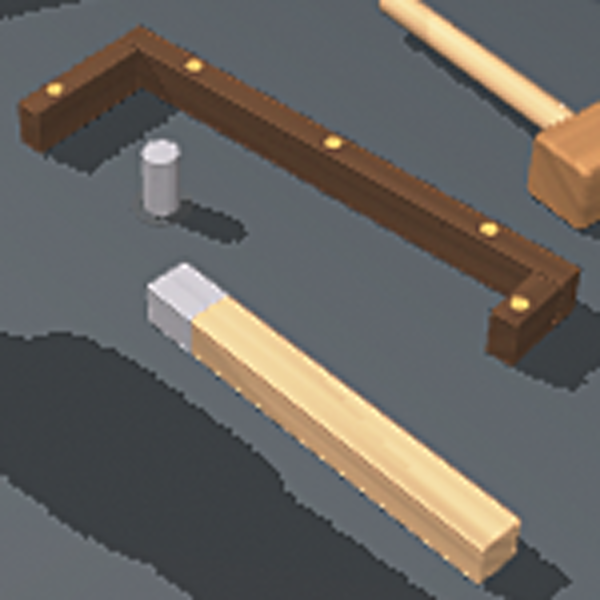

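```bash
cat >> h.py <<'E'
def tri(dt,ds,ut,us):
    Ps=[]
    for d in(dt,ds):
        Rm=R.from_quat(d["rotation"]).as_matrix().T
        Ps.append(np.array(d["mtx"])@np.c_[Rm,-Rm@np.array(d["xyz"])])
    X=cv2.triangulatePoints(Ps[0],Ps[1],np.array(ut,float).T,np.array(us,float).T)
    return (X[:3]/X[3]).T
def barmask(d):
    hsv=cv2.cvtColor(d["pixels"],cv2.COLOR_RGB2HSV)
    wood=cv2.inRange(hsv,(15,50,190),(32,140,255)); steel=cv2.inRange(hsv,(0,0,205),(180,18,255))
    return wood,steel
def bar(d,near=None):
    """top view: bar by minAreaRect of wood+touching steel, ray to z=.03. returns centre, yaw of +y axis dir, sizes"""
    wood,steel=barmask(d)
    n,l,st,c=cv2.connectedComponentsWithStats(wood)
    best=None
    for i in range(1,n):
        x,y,w,h,a=st[i]
        if a<300 or not(190<c[i][0]<400 and 150<c[i][1]<260): continue
        if best is None or a>st[best][4]: best=i
    wm=(l==best).astype(np.uint8)*255
    n,l2,st2,c2=cv2.connectedComponentsWithStats(steel)
    dil=cv2.dilate(wm,np.ones((5,5)))
    fer=None
    for i in range(1,n):
        if st2[i][4]>40 and (dil[l2==i]>0).any() and (fer is None or st2[i][4]>st2[fer][4]): fer=i
    m=wm|((l2==fer).astype(np.uint8)*255 if fer else 0)
    m=cv2.morphologyEx(m,cv2.MORPH_CLOSE,np.ones((3,3)))
    cn=max(cv2.findContours(m,cv2.RETR_EXTERNAL,cv2.CHAIN_APPROX_NONE)[0],key=len)[:,0]
    P=ray(d,cn,0.03)[:,:2]
    (cx,cy),(w,h),ang=cv2.minAreaRect((P*1000).astype(np.float32))
    bx=cv2.boxPoints(((cx,cy),(w,h),ang))/1000
    fc=ray(d,c2[fer],.03)[0,:2] if fer else None
    e=[(bx[i]+bx[(i+1)%4])/2 for i in range(4)]
    pr=(e[0],e[2]) if np.linalg.norm(e[0]-e[2])>np.linalg.norm(e[1]-e[3]) else (e[1],e[3])
    if fc is not None and np.linalg.norm(pr[1]-fc)<np.linalg.norm(pr[0]-fc): pr=pr[::-1]
    return dict(fer=pr[0],plain=pr[1],c=(pr[0]+pr[1])/2,size=(w,h))
E
python3 - <<'E'
from h import *
d=snap("top");s=snap("side")
T=np.array([(115,120),(290,91),(463,61),(58,248),(547,104),(325,290),(328,338),(718,308),(714,263),(211,231),(26,122),(548,37)])/4+[195,150]-.375
S=np.array([(194,65),(333,142),(488,229),(55,89),(519,303),(183,265),(150,290),(480,553),(519,522),(160,150),(142,27),(579,270)])/4+[195,140]-.375
X=tri(d,s,T,S)
for n,x in zip("pegL pegM pegR ckL ckR bfF bfN bpN bpF post outL outR".split(),X): print(n,np.round(x*1000,1))
for z,i in((.035,range(5)),(.03,range(5,9)),(.045,[9]),(.035,[10,11])):
    for k in i: print(k,np.round(ray(d,T[k],z)[0,:2]*1000,1),np.round(ray(s,S[k],z)[0,:2]*1000,1))
print(bar(d))
E
```

```text
pegL [641.3 178.6  35.9]
pegM [655.4  59.8  36.4]
pegR [670.8 -58.7  34.9]
ckL [556.1 219.1  35.3]
ckR [ 637.9 -113.2   35. ]
bfF [519.6  43.9  25.6]
bfN [490.   42.2  24.5]
bpN [ 495.2 -216.5   27.9]
bpF [ 524.9 -216.5   28.4]
post [560.9 116.8  45.4]
outL [644.5 238.7  32.2]
outR [ 684.7 -117.7   35.1]
0 [641.1 178.9] [642.3 179.4]
1 [655.4  60. ] [656.9  60.8]
2 [670.6 -58.6] [670.9 -58.8]
3 [555.7 219.4] [556.8 219.2]
4 [ 637.7 -113.1] [ 638.  -113.3]
5 [519.5  43.7] [516.2  40.6]
6 [487.6  43.6] [488.2  37. ]
7 [ 494.5 -215.6] [ 494.3 -217.7]
8 [ 524.6 -216.1] [ 523.8 -217.3]
9 [560.3 117.2] [561.9 116.9]
10 [642.7 238.9] [643.1 235.2]
11 [ 684.6 -117.7] [ 684.9 -117.7]
{'fer': array([0.5032637 , 0.04338074], dtype=float32), 'plain': array([ 0.51032543, -0.21591653], dtype=float32), 'c': array([ 0.5067946, -0.0862679], dtype=float32), 'size': (30.641719818115234, 259.3934020996094)}
```

Bay yaw is 7.1° with its origin at (0.646, 0.059). The cheek pegs come out at bay y = ±170 and the post at (-77, 68), which agrees with the text. Peg heights are 35–36 mm and the post is 45 mm. The bar measures 259×31 mm, with its centre at (0.507,-0.086) and yaw 1.6°. Its corner heights of 25–28 mm are a little low from coarse clicking, but roughly consistent with 30.

Plan:
1. Push the bar's near side square-on with two open fingertips, to bring it in line with the gap.
2. Push its plain end face with closed fingers.
3. Swing the plain end in.

```bash
cat >> h.py <<'E'
BO=np.array([.646,.059]);BT=np.radians(7.1)
BX=np.array([np.cos(BT),np.sin(BT)]);BY=np.array([-np.sin(BT),np.cos(BT)])
def tobay(p): q=np.array(p)-BO; return np.array([q@BX,q@BY])*1000
def toworld(b): return BO+BX*b[0]/1000+BY*b[1]/1000
def go(x,y,z,yaw,st=None):
    """yaw = world heading of tool y in deg; prints 6 move numbers from measured pose"""
    st=st or r.get_state()
    Q=R.from_quat(st["eef_rot"]); a=np.radians(yaw)
    ty=np.array([np.cos(a),np.sin(a),0]);tz=np.array([0,0,-1.]);tx=np.cross(ty,tz)
    T=R.from_matrix(np.c_[tx,ty,tz])
    rv=(Q.inv()*T).as_rotvec(); sh=Q.inv().apply(np.array([x,y,z])-st["tool_pos"])*100
    print("move",np.round(rv,3),np.round(sh,2)); return rv,sh
def show(d=None):
    b=bar(d or snap("top")); u=b["fer"]-b["plain"]
    print("c",np.round(b["c"],4),"yaw",np.round(np.degrees(np.arctan2(-u[0],u[1])),2),"size",np.round(b["size"],1),
     "bay: c",np.round(tobay(b["c"]),1),"fer",np.round(tobay(b["fer"]),1),"plain",np.round(tobay(b["plain"]),1))
    return b
def st():
    s=r.get_state();Q=R.from_quat(s["eef_rot"]);ty=Q.apply([0,1,0])
    print("t",np.round(s["clock"],2),"pos",np.round(s["tool_pos"],4),"bay",np.round(tobay(s["tool_pos"][:2]),1),"yaw",np.round(np.degrees(np.arctan2(ty[1],ty[0])),2),"F",np.round(s["contact_force"],1),"op",round(float(s["opening"]),2))
E
python3 - <<'E'
from h import *
show(); st(); go(.456,-.087,.10,91.6); go(.456,-.087,.016,91.6)
E
```

```text
c [ 0.5068 -0.0864] yaw 1.63 size [ 30.9 258.4] bay: c [-156.1 -127.1] fer [-143.8    1.5] plain [-168.4 -255.7]
t 0.35 pos [0.1953 0.5936 0.2465] bay [-381.2  586.2] yaw 71.79 F [-0.5 -0.6 -0.5] op 1.0
move [-0.    -0.    -0.346] [-46.03 -56.5   14.67]
move [-0.    -0.    -0.346] [-46.03 -56.5   23.07]
```

```bash
python3 - <<'E'
from h import *
go(.48,.25,.17,91.6)
E
```

```text
move [-0.    -0.    -0.346] [-37.78 -23.74   7.66]
```

Request:
carry_out(commands=[[[0,0,-0.12,-3.8,-2.4,0.8,8.8],[0,0,-0.24,-7.6,-4.7,1.5,8.8],[0,0,-0.346,-11.3,-7.1,2.3,8.8],[0,0,-0.346,-15.1,-9.5,3.1,8.8],[0,0,-0.346,-18.9,-11.9,3.8,8.8],[0,0,-0.346,-22.7,-14.2,4.6,8.8],[0,0,-0.346,-26.5,-16.6,5.4,8.8],[0,0,-0.346,-30.2,-19,6.1,8.8],[0,0,-0.346,-34,-21.4,6.9,8.8],[0,0,-0.346,-37.8,-23.7,7.7,8.8]]])

```text
clock: 1.18
tool_pos: [0.4585, 0.276, 0.1759]
eef_rot: [-0.014, 1.0, 0.0, 0.0]
contact_force: [0.2, -0.3, -0.4]
opening: 1.001
```

```bash
python3 - <<'E'
from h import *
st(); go(.456,-.087,.10,91.6)
E
```

```text
t 1.18 pos [0.4585 0.276  0.1759] bay [-159.2  238.5] yaw 91.63 F [ 0.2 -0.3 -0.4] op 1.0
move [0. 0. 0.] [  1.28 -36.28   7.58]
```

Request:
carry_out(commands=[[[0,0,0,0.2,-3.8,0.8,8.8],[0,0,0,0.5,-7.5,1.6,8.8],[0,0,0,0.8,-11.3,2.4,8.8],[0,0,0,1.1,-15,3.2,8.8],[0,0,0,1.4,-18.8,4,8.8],[0,0,0,1.6,-22.5,4.8,8.8],[0,0,0,1.9,-26.3,5.6,8.8],[0,0,0,2.1,-30,6.4,8.8],[0,0,0,2.4,-33.7,7,8.8],[0,0,0,2.4,-33.7,7,8.8]]])

```text
clock: 2.02
tool_pos: [0.4408, -0.0691, 0.105]
eef_rot: [-0.008, 1.0, -0.003, -0.002]
contact_force: [-0.5, 0.4, -0.5]
opening: 0.996
```

```bash
python3 - <<'E'
from h import *
snap("side","s1");snap("top","t1");st(); go(.456,-.087,.016,91.6)
E
```

```text
t 2.12 pos [ 0.4429 -0.0616  0.1058] bay [-216.4  -94.5] yaw 91.37 F [-0.   1.4 -0.8] op 1.0
move [-0.     0.    -0.004] [-1.24 -2.57  8.98]
```

View pics/s1.png

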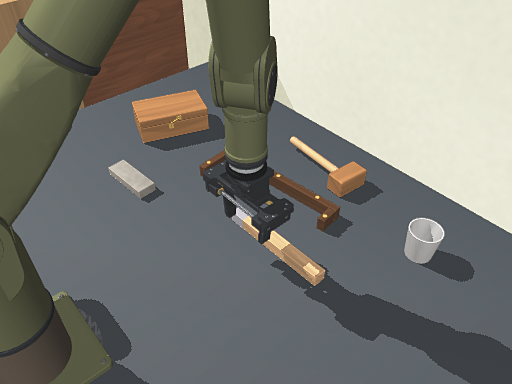

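View pics/t1.png

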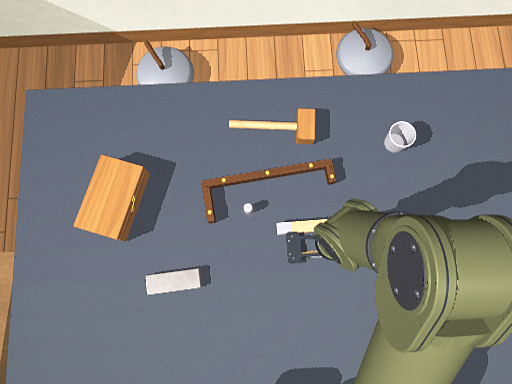

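The fingers hover on the robot side of the bar, at z about 0.10. I'll lower them behind it.

Request:
carry_out(commands=[[[0,0,-0.004,-0.4,-1.3,2,8.8],[0,0,-0.004,-0.8,-2.6,4.5,8.8],[0,0,-0.004,-0.8,-2.6,6.5,8.8],[0,0,-0.004,-0.8,-2.6,8,8.8],[0,0,-0.004,-0.8,-2.6,8.9,8.8],[0,0,-0.004,-0.8,-2.6,8.9,8.8],[0,0,-0.004,-0.8,-2.6,8.9,8.8]]])

```text
clock: 2.7
tool_pos: [0.4526, -0.083, 0.0166]
eef_rot: [-0.018, 1.0, 0.001, 0.0]
contact_force: [0.5, -0.2, -0.7]
opening: 0.998
```

```bash
python3 - <<'E'
from h import *
st(); d=snap("side");crop(d,170,150,370,300,"s2",4)
st();go(.490,-.0865,.016,91.6)
# final target: bar centre bay (-92,-127), phi14 -> tool 24mm behind
th=BT-np.radians(14); n=np.array([np.cos(th),np.sin(th)])
c=toworld([-92,-127]);p=c-n*.024;print(c,p,np.degrees(th)+90)
go(p[0],p[1],.016,np.degrees(th)+90)
E
```

```text
t 2.7 pos [ 0.4526 -0.083   0.0166] bay [-209.5 -117. ] yaw 92.06 F [ 0.5 -0.2 -0.7] op 1.0
t 2.75 pos [ 0.4525 -0.083   0.0166] bay [-209.6 -117. ] yaw 92.07 F [-0.9 -0.1  0.1] op 1.0
move [0.002 0.001 0.008] [-3.74 -0.49  0.06]
[ 0.57040285 -0.07839749] [ 0.54657667 -0.07551421] 83.1
move [0.002 0.001 0.157] [-9.43  0.41  0.07]
```

View pics/s2.png

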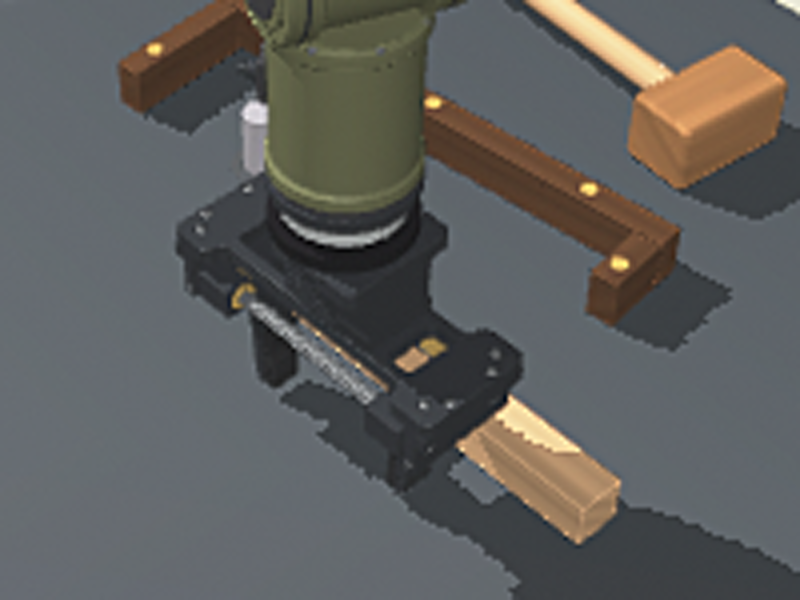

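Request:
carry_out(commands=[[[0,0,0.008,-1,-0.1,0,8.8],[0,0,0.008,-2,-0.2,0,8.8],[0,0,0.008,-2.6,-0.2,0,8.8],[0,0,0.008,-3.2,-0.2,0,8.8],[0,0,0.015,-3.7,-0.2,0,8.8],[0,0,0.03,-4.2,-0.2,0,8.8],[0,0,0.045,-4.7,-0.1,0,8.8],[0,0,0.06,-5.2,-0.1,0,8.8],[0,0,0.075,-5.7,0,0,8.8],[0,0,0.09,-6.2,0.1,0,8.8]]])

```text
clock: 3.58
tool_pos: [0.5138, -0.0827, 0.017]
eef_rot: [0.03, 1.0, -0.0, -0.0]
contact_force: [-2.0, -1.1, 2.9]
opening: 1.0
```

```bash
python3 - <<'E'
from h import *
st(); d=snap("side");crop(d,170,130,370,280,"s3",4)
st()
go(.54658,-.0755,.016,83.1)
E
```

```text
t 3.58 pos [ 0.5138 -0.0827  0.017 ] bay [-148.7 -124.2] yaw 86.6 F [-2.  -1.1  2.9] op 1.0
t 3.63 pos [ 0.5156 -0.0822  0.017 ] bay [-146.8 -124. ] yaw 86.56 F [-0.2 -0.6 -0.6] op 1.0
move [0.001 0.002 0.06 ] [-3.05  0.86  0.11]
```

View pics/s3.png

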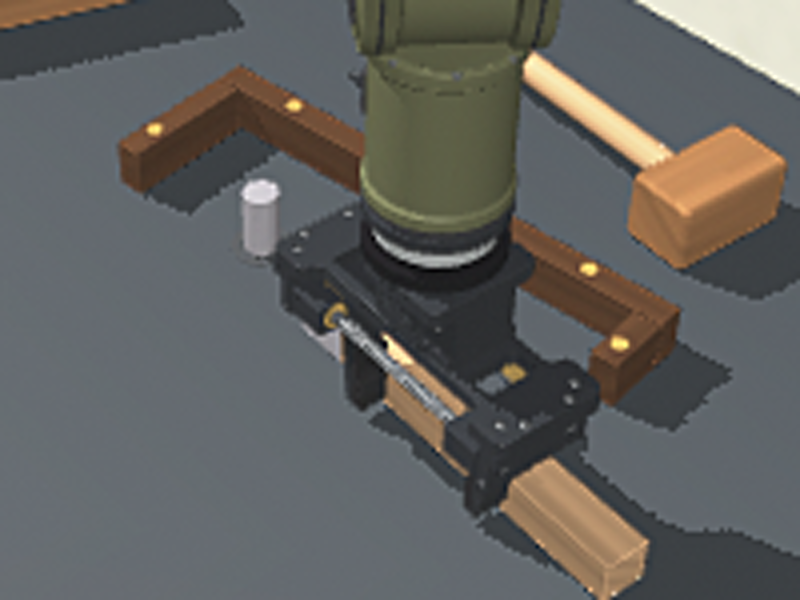

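Both fingertips lie flush on the bar's near side and the bar is following. I'll finish this push.

Request:
carry_out(commands=[[[0,0,0.01,-0.5,0.1,0,8.8],[0,0,0.02,-1,0.2,0,8.8],[0,0,0.03,-1.5,0.3,0,8.8],[0,0,0.04,-2,0.4,0,8.8],[0,0,0.05,-2.5,0.5,0,8.8],[0,0,0.06,-3,0.6,0,8.8],[0,0,0.06,-3,0.6,0,8.8]]])

```text
clock: 4.22
tool_pos: [0.5457, -0.0779, 0.0171]
eef_rot: [0.059, 0.998, 0.001, 0.001]
contact_force: [-0.2, 0.0, -0.9]
opening: 0.997
```

Request:
carry_out(commands=[[[0,0,0,1,0,0,8.8],[0,0,0,3,0,0,8.8],[0,0,0,4,0,-2,8.8],[0,0,0,5,-2,-5,8.8],[0,0,0,5,-5,-8,6],[0,0,0,5,-8,-10,4],[0,0,0,5,-12,-10,2],[0,0,0,5,-15,-10,0],[0,0,0,5,-18,-10,0],[0,0,0,5,-18,-10,0]]])

```text
clock: 5.05
tool_pos: [0.4713, -0.2597, 0.1166]
eef_rot: [0.064, 0.998, -0.003, -0.0]
contact_force: [-0.1, -1.4, -1.1]
opening: 0.571
```

```bash
python3 - <<'E'
from h import *
d=snap("top","t4");st();s=snap("side","s4")
try: show(d)
except Exception as e: print(e)
E
```

```text
t 5.1 pos [ 0.4723 -0.2556  0.1168] bay [-211.3 -290.8] yaw 82.81 F [-0.   0.4  0. ] op 0.52
c [ 0.5695 -0.0831] yaw -7.26 size [257.8  32.1] bay: c [ -93.5 -131.5] fer [-61.6  -6.7] plain [-125.5 -256.4]
```

View pics/t4.png

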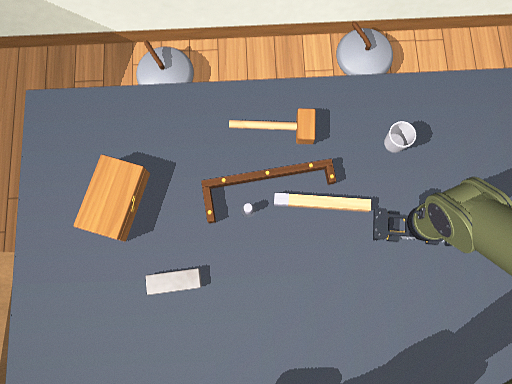

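View pics/s4.png

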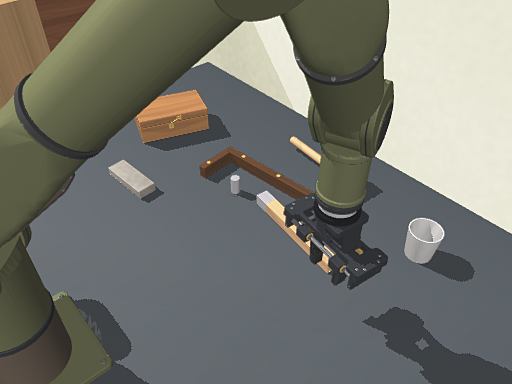

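The bar is where I wanted it: centre at bay (-93.5,-131.5), 14.4° to the fence, ferrule at pixel (281,199), and its axis points into the gap with about 7 mm to spare at the post. Next I'll turn the closed fingers to face the plain end.

```bash
python3 - <<'E'
from h import *
print(np.round(r.get_state()["q"],2));st()
b=show(); u=(b["fer"]-b["plain"]);u/=np.linalg.norm(u);print(u)
p=b["plain"]-u*.045
go(p[0],p[1],.10,-7.3);go(p[0],p[1],.10,172.7)
E
```

```text
[ 0.77  0.84 -0.62  1.93  0.81  0.64  1.07]
t 5.15 pos [ 0.4731 -0.2526  0.117 ] bay [-210.1 -287.8] yaw 83.05 F [0.1 0.3 0.2] op 0.47
c [ 0.5687 -0.0829] yaw -6.92 size [257.7  32.5] bay: c [ -94.3 -131.3] fer [-63.   -6.3] plain [-125.5 -256.3]
[0.12040646 0.99272466]
move [0.002 0.    1.58 ] [-7.41  0.4   1.72]
move [-0.     0.002 -1.561] [-7.41  0.4   1.72]
```

Request:
carry_out(commands=[[[0,0,-0.12,-1,0,0,0],[0,0,-0.24,-2,0,0,0],[0,0,-0.36,-3,0,0,0],[0,0,-0.48,-4,0,0,0],[0,0,-0.6,-5,0,0,0],[0,0,-0.72,-6,0,0,0],[0,0,-0.84,-7,0,0,0],[0,0,-0.96,-7.4,0.4,0.5,0],[0,0,-1.08,-7.4,0.4,1,0],[0,0,-1.2,-7.4,0.4,1.7,0]]])

```text
clock: 6.03
tool_pos: [0.5488, -0.253, 0.1005]
eef_rot: [-0.519, 0.855, -0.0, 0.001]
contact_force: [-0.4, 0.2, -0.4]
opening: 0.0
```

```bash
python3 - <<'E'
from h import *
print(np.round(r.get_state()["q"],2));st()
c=toworld([-93.9,-131.4]); a=np.radians(-7.1);u=np.array([-np.sin(a),np.cos(a)])
p=c-u*(.130+.045);print(p)
go(p[0],p[1],.10,172.8)
E
```

```text
[ 0.83  1.02 -0.91  1.72  0.99  0.93  2.16]
t 6.03 pos [ 0.5488 -0.253   0.1005] bay [-135.  -297.6] yaw 152.58 F [-0.4  0.2 -0.4] op 0.0
[ 0.54743101 -0.25665668]
move [-0.002  0.002 -0.353] [ 0.39 -0.05  0.04]
```

Joint 7 gets close to its limit in this direction, so I'll use the half-turned equivalent instead.

Request:
carry_out(commands=[[[0,0,0.12,0,0,0,0],[0,0,0.24,0,0,0,0],[0,0,0.36,0,0,0,0],[0,0,0.48,0,0,0,0],[0,0,0.6,0,0,0,0],[0,0,0.72,0,0,0,0],[0,0,0.84,0,0,0,0],[0,0,0.96,0,0,0,0],[0,0,1.08,0,0,0,0],[0,0,1.2,0,0,0,0]]])

```text
clock: 6.87
tool_pos: [0.548, -0.2531, 0.1002]
eef_rot: [0.06, 0.998, 0.001, 0.0]
contact_force: [-0.1, 0.1, 0.4]
opening: 0.007
```

Request:
carry_out(commands=[[[0,0,0.12,0,0,0,0],[0,0,0.24,0,0,0,0],[0,0,0.36,0,0,0,0],[0,0,0.48,0,0,0,0],[0,0,0.6,0,0,0,0],[0,0,0.72,0,0,0,0],[0,0,0.84,0,0,0,0],[0,0,0.96,0,0,0,0],[0,0,1.08,0,0,0,0],[0,0,1.2,0,0,0,0]]])

```text
clock: 7.7
tool_pos: [0.548, -0.253, 0.1001]
eef_rot: [0.613, 0.79, 0.001, -0.0]
contact_force: [0.2, 0.1, -0.5]
opening: 0.001
```

```bash
python3 - <<'E'
from h import *
d=snap("top","t5");print(np.round(r.get_state()["q"],2));st()
show(d);crop(d,195,150,390,245,"t5c",4)
go(.5474,-.2567,.10,-7.2)
go(.5474,-.2567,.016,-7.2)
E
```

```text
[ 0.55  0.87 -0.34  1.74  0.46  0.61  0.18]
t 7.75 pos [ 0.5483 -0.2528  0.1002] bay [-135.5 -297.3] yaw 14.11 F [ 0.   0.6 -0.6] op 0.0
c [ 0.5688 -0.0829] yaw -6.92 size [257.7  32.2] bay: c [ -94.1 -131.3] fer [-62.9  -6.3] plain [-125.3 -256.3]
move [ 0.001 -0.001  0.372] [-0.36 -0.18  0.02]
move [ 0.001 -0.001  0.372] [-0.37 -0.19  8.42]
```

View pics/t5c.png

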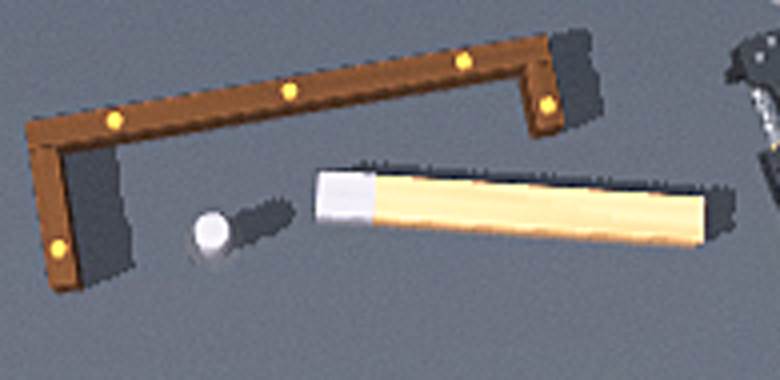

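Request:
carry_out(commands=[[[0,0,0.12,-0.1,0,1,0],[0,0,0.24,-0.3,-0.1,3,0],[0,0,0.37,-0.4,-0.2,5,0],[0,0,0.37,-0.4,-0.2,7,0],[0,0,0.37,-0.4,-0.2,8.4,0],[0,0,0.37,-0.4,-0.2,8.4,0],[0,0,0.37,-0.4,-0.2,8.4,0]]])

```text
clock: 8.33
tool_pos: [0.5462, -0.2589, 0.0156]
eef_rot: [0.746, 0.666, 0.0, -0.001]
contact_force: [1.5, 0.2, 0.1]
opening: 0.007
```

```bash
python3 - <<'E'
from h import *
d=snap("top","t6");crop(d,195,150,445,270,"t6c",3);st();show(d)
for s in(.0,.03,.06,.09,.131): # tool at plain end of bar moved by s, 9 mm behind
    c=toworld([-94.1,-131.3]); a=np.radians(-7.1);u=np.array([-np.sin(a),np.cos(a)])
    p=c-u*(.130+.009-s); go(p[0],p[1],.016,-7.1)
E
```

```text
t 8.38 pos [ 0.5468 -0.2595  0.0164] bay [-137.8 -303.8] yaw -6.57 F [-0.7  0.2  0.8] op 0.0
c [ 0.5689 -0.083 ] yaw -7.01 size [257.7  32.3] bay: c [ -94.  -131.4] fer [-62.6  -6.4] plain [-125.4 -256.3]
move [ 0.001 -0.001  0.009] [3.89 0.05 0.04]
move [ 0.001 -0.001  0.009] [6.89 0.07 0.04]
move [ 0.001 -0.001  0.009] [9.89 0.1  0.05]
move [ 0.001 -0.001  0.009] [12.89  0.13  0.05]
move [ 0.001 -0.001  0.009] [16.99  0.17  0.05]
```

View pics/t6c.png

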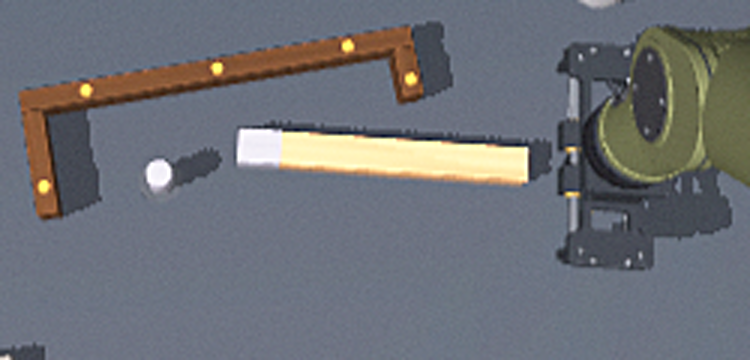

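The closed fingers stand square behind the plain end, so I'll push along the axis in stages.

Request:
carry_out(commands=[[[0,0,0.009,1.5,0,0,0],[0,0,0.009,3,0,0,0],[0,0,0.009,3.6,0,0,0],[0,0,0.009,4.2,0,0,0],[0,0,0.009,4.8,0.1,0,0],[0,0,0.009,5.4,0.1,0,0],[0,0,0.009,6,0.1,0,0],[0,0,0.009,6.6,0.1,0,0],[0,0,0.009,7.2,0.1,0,0],[0,0,0.009,7.2,0.1,0,0]]])

```text
clock: 9.22
tool_pos: [0.5559, -0.1867, 0.0159]
eef_rot: [0.75, 0.662, 0.001, -0.001]
contact_force: [0.5, -0.3, 0.4]
opening: 0.006
```

```bash
cat >> h.py <<'E'
def half(d):
    """bar axis when plain end hidden: rect of visible part"""
    return show(d)
E
python3 - <<'E'
from h import *
d=snap("top","t7");crop(d,195,150,445,270,"t7c",3);st();show(d)
E
```

```text
t 9.27 pos [ 0.5557 -0.1869  0.0158] bay [-120.  -232.8] yaw -7.1 F [ 0.2 -0.1  0.5] op 0.0
c [ 0.5736 -0.0447] yaw -7.3 size [253.6  33.3] bay: c [-84.6 -93.9] fer [-53.1  28.9] plain [-116.2 -216.7]
```

View pics/t7c.png

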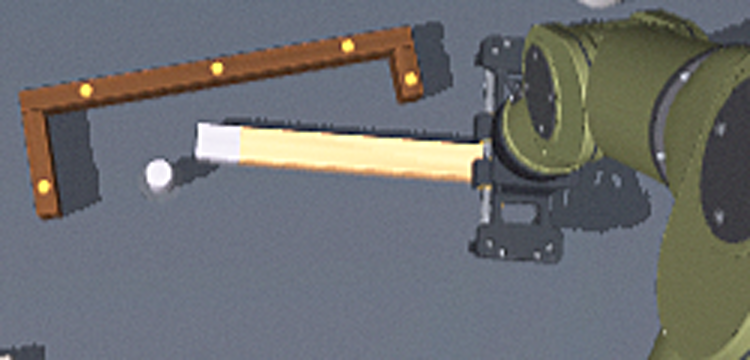

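It is tracking straight: ferrule at bay (-53,29), 14.4°. I'll carry on.

Request:
carry_out(commands=[[[0,0,0,0.6,0,0,0],[0,0,0,1.2,0,0,0],[0,0,0,1.8,0,0,0],[0,0,0,2.4,0,0,0],[0,0,0,3,0,0,0],[0,0,0,3.6,0,0,0],[0,0,0,4.2,0,0,0],[0,0,0,4.8,0,0,0],[0,0,0,5.4,0,0,0],[0,0,0,5.4,0,0,0]]])

```text
clock: 10.1
tool_pos: [0.5628, -0.1331, 0.0161]
eef_rot: [0.749, 0.662, 0.001, -0.0]
contact_force: [-0.1, -0.5, -0.1]
opening: 0.005
```

```bash
python3 - <<'E'
from h import *
d=snap("top","t8");crop(d,195,150,445,270,"t8c",3);st();show(d)
E
```

```text
t 10.15 pos [ 0.5626 -0.134   0.0161] bay [-106.6 -181.2] yaw -7.13 F [-0.5 -0.4  0.1] op 0.0
c [0.5812 0.0104] yaw -7.24 size [252.3  32.5] bay: c [-70.3 -40.2] fer [-39.1  82. ] plain [-101.6 -162.4]
```

View pics/t8c.png

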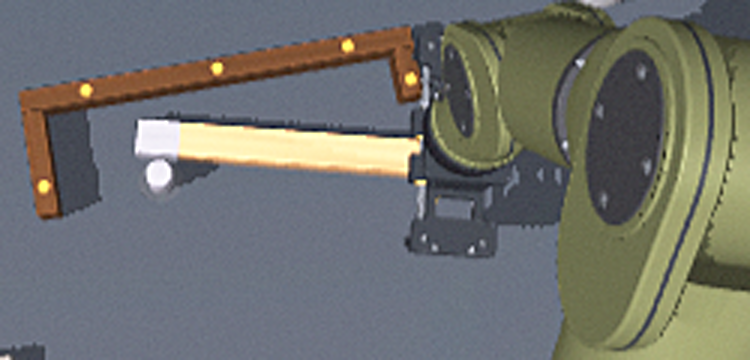

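The ferrule has slipped in behind the post, at bay (-39,82), without touching it. I'll push it about 45 mm more.

Request:
carry_out(commands=[[[0,0,0,0.6,0,0,0],[0,0,0,1.2,0,0,0],[0,0,0,1.8,0,0,0],[0,0,0,2.4,0,0,0],[0,0,0,3,0,0,0],[0,0,0,3.6,0,0,0],[0,0,0,4.1,0,0,0],[0,0,0,4.5,0,0,0],[0,0,0,4.5,0,0,0]]])

```text
clock: 10.9
tool_pos: [0.5682, -0.089, 0.016]
eef_rot: [0.75, 0.662, 0.0, -0.0]
contact_force: [0.7, -0.4, -0.1]
opening: 0.005
```

```bash
python3 - <<'E'
from h import *
d=snap("top","t9");crop(d,195,150,445,270,"t9c",3);st();show(d)
E
```

```text
t 10.95 pos [ 0.5682 -0.0895  0.016 ] bay [ -95.6 -137.8] yaw -7.14 F [-0.2  0.1 -0.1] op 0.01
c [0.5873 0.0561] yaw -7.28 size [247.4  31.9] bay: c [-58.6   4.4] fer [-27.9 124.2] plain [ -89.3 -115.5]
```

View pics/t9c.png

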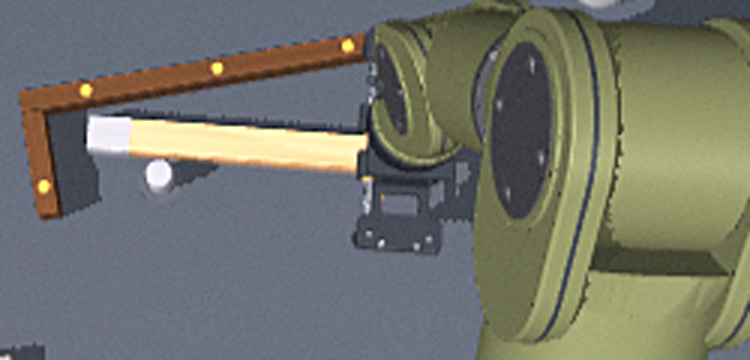

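The ferrule is now at bay (-28,124), behind the post and clear of both it and the fence. I'll back off, rise, and go round to the robot side for the swing.

Request:
carry_out(commands=[[[0,0,0,-1,0,0,0],[0,0,0,-2.5,0,0,0],[0,0,0,-3,0,-2,0],[0,0,0,-3,0,-5,0],[0,0,0,-3,0,-9,0],[0,0,-0.12,-3,-1,-10,0],[0,0,-0.24,-3,-2.5,-10,0],[0,0,-0.36,-3,-4,-10,0],[0,0,-0.48,-3,-5.5,-10,0],[0,0,-0.6,-3,-6,-10,0]]])

```text
clock: 11.78
tool_pos: [0.5017, -0.114, 0.1161]
eef_rot: [0.519, 0.855, -0.001, -0.001]
contact_force: [-1.0, -0.5, 0.8]
opening: 0.005
```

```bash
python3 - <<'E'
from h import *
d=snap("top","t10");crop(d,195,150,445,270,"t10c",3);st();show(d)
phi=np.radians(14.3);u=np.array([np.sin(phi),np.cos(phi)]);n=np.array([np.cos(phi),-np.sin(phi)])
c=np.array([-27.9,124.2])-130*u;print(c)
p=toworld(c-50*u-54*n);print(p,tobay(p));go(p[0],p[1],.11,82.8)
E
```

```text
t 11.83 pos [ 0.5015 -0.1142  0.1159] bay [-164.8 -154. ] yaw 27.72 F [-1.2  0.3 -0.4] op 0.0
c [0.5865 0.0517] yaw -7.28 size [256.4  32.5] bay: c [-60.    0.1] fer [-28.1 124.3] plain [ -91.8 -124.1]
[-60.00987165  -1.77204508]
[0.52682846 0.00698649] [-124.68667179  -36.88488497]
move [-0.003 -0.003 -0.961] [9.55 7.88 0.58]
```

View pics/t10c.png

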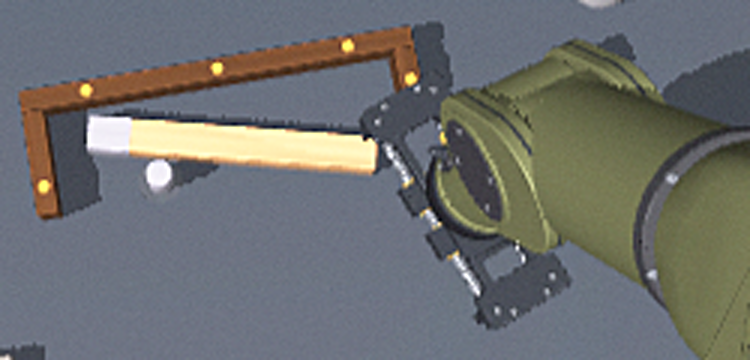

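Request:
carry_out(commands=[[[0,0,-0.12,1.2,1,0,8.8],[0,0,-0.24,2.4,2,0,8.8],[0,0,-0.36,3.6,3,0,8.8],[0,0,-0.48,4.8,4,0,8.8],[0,0,-0.6,6,5,0,8.8],[0,0,-0.72,7.2,6,0,8.8],[0,0,-0.84,8.4,7,0,8.8],[0,0,-0.96,9.5,7.9,0,8.8],[0,0,-0.96,9.5,7.9,0,8.8],[0,0,-0.96,9.5,7.9,0,8.8]]])

```text
clock: 12.67
tool_pos: [0.5318, 0.0073, 0.1159]
eef_rot: [0.071, 0.998, 0.0, -0.0]
contact_force: [-1.2, -0.7, -0.4]
opening: 0.739
```

```bash
python3 - <<'E'
from h import *
st();go(.5268,.007,.016,82.8)
E
```

```text
t 12.67 pos [0.5318 0.0073 0.1159] bay [-119.7  -37.2] yaw 81.9 F [-1.2 -0.7 -0.4] op 0.74
move [ 0.    -0.    -0.016] [ 0.49 -0.11  9.99]
```

Request:
carry_out(commands=[[[0,0,-0.016,0.5,-0.1,0,8.8],[0,0,-0.016,0.5,-0.1,0,8.8],[0,0,-0.016,0.5,-0.1,2,8.8],[0,0,-0.016,0.5,-0.1,5,8.8],[0,0,-0.016,0.5,-0.1,8,8.8],[0,0,-0.016,0.5,-0.1,10,8.8],[0,0,-0.016,0.5,-0.1,10,8.8],[0,0,-0.016,0.5,-0.1,10,8.8]]])

```text
clock: 13.33
tool_pos: [0.5257, 0.0065, 0.0156]
eef_rot: [0.061, 0.998, -0.001, -0.001]
contact_force: [0.6, 0.4, 0.2]
opening: 0.998
```

```bash
python3 - <<'E'
from h import *
st();s=snap("side");crop(s,170,120,370,270,"s11",4);d=snap("top");crop(d,195,150,445,270,"t11c",3)
q=toworld([-39,-55]);print(q);go(q[0],q[1],.016,97.1)
E
```

```text
t 13.33 pos [0.5257 0.0065 0.0156] bay [-125.9  -37.3] yaw 83.0 F [0.6 0.4 0.2] op 1.0
[ 6.14097136e-01 -3.98714177e-04]
move [ 0.     0.001 -0.246] [-8.73  0.32  0.13]
```

View pics/s11.png

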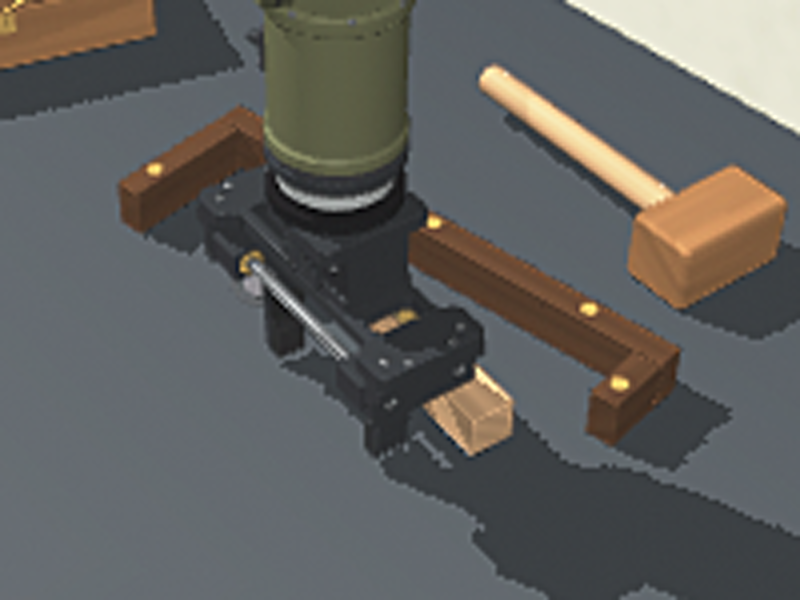

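View pics/t11c.png

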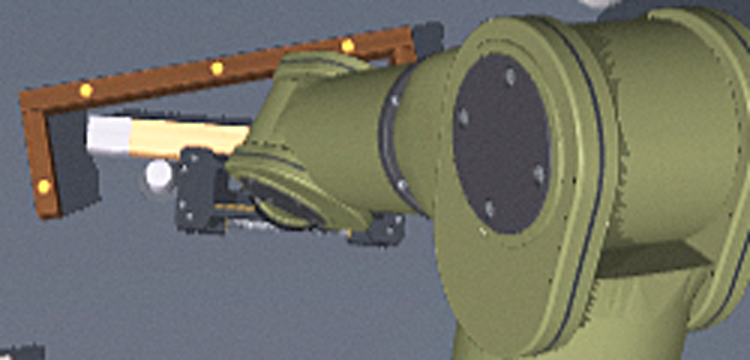

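Both fingertips stand behind the plain half, clear of the post. Now I'll swing it in by advancing and turning together.

Request:
carry_out(commands=[[[0,0,0,-1.2,0,0,8.8],[0,0,0,-2.4,0,0,8.8],[0,0,-0.01,-2.9,0,0,8.8],[0,0,-0.04,-3.4,0,0,8.8],[0,0,-0.07,-3.9,0.1,0,8.8],[0,0,-0.1,-4.4,0.1,0,8.8],[0,0,-0.125,-4.9,0.1,0,8.8],[0,0,-0.15,-5.4,0.2,0,8.8],[0,0,-0.175,-5.9,0.2,0,8.8],[0,0,-0.175,-5.9,0.2,0,8.8]]])

```text
clock: 14.27
tool_pos: [0.5861, 0.0016, 0.017]
eef_rot: [-0.027, 1.0, 0.0, 0.001]
contact_force: [0.2, 0.3, -1.0]
opening: 1.0
```

```bash
python3 - <<'E'
from h import *
st();s=snap("side");crop(s,170,120,370,270,"s12",4);d=snap("top");crop(d,195,150,445,270,"t12c",3)
q=toworld([-39,-55]);print(q);go(q[0],q[1],.016,97.1)
E
```

```text
t 14.27 pos [0.5861 0.0016 0.017 ] bay [-66.6 -49.6] yaw 93.07 F [ 0.2  0.3 -1. ] op 1.0
[ 6.14097136e-01 -3.98714177e-04]
move [ 0.     0.001 -0.071] [-2.84 -0.39  0.09]
```

View pics/s12.png

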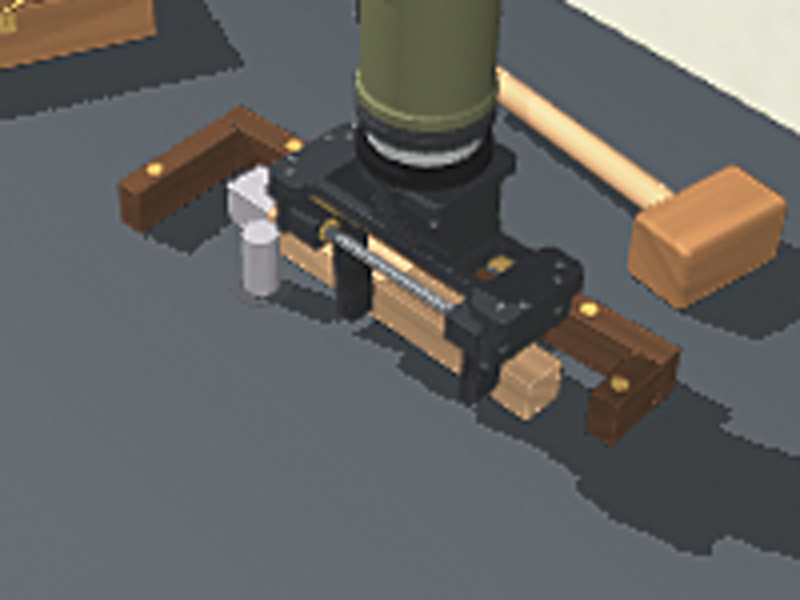

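View pics/t12c.png

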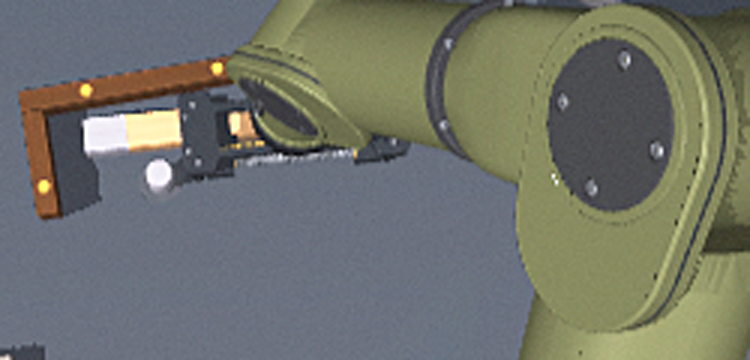

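The plain end is swinging in flush with the fingers, and its end is clear of the right cheek. I'll continue to the fence.

Request:
carry_out(commands=[[[0,0,-0.015,-0.5,-0.1,0,8.8],[0,0,-0.03,-1,-0.1,0,8.8],[0,0,-0.05,-1.5,-0.2,0,8.8],[0,0,-0.07,-2,-0.2,0,8.8],[0,0,-0.071,-2.3,-0.2,0,8.8],[0,0,-0.071,-2.6,-0.2,0,8.8],[0,0,-0.071,-2.8,-0.2,0,8.8],[0,0,-0.071,-2.8,-0.2,0,8.8]]])

```text
clock: 15.03
tool_pos: [0.6125, 0.0019, 0.016]
eef_rot: [-0.062, 0.998, -0.0, -0.001]
contact_force: [-5.1, 0.1, 2.8]
opening: 0.998
```

```bash
python3 - <<'E'
from h import *
st();d=snap("top");crop(d,195,150,445,270,"t13c",3);s=snap("side");crop(s,170,120,370,270,"s13",4)
E
```

```text
t 15.03 pos [0.6125 0.0019 0.016 ] bay [-40.3 -52.5] yaw 97.12 F [-5.1  0.1  2.8] op 1.0
```

View pics/s13.png

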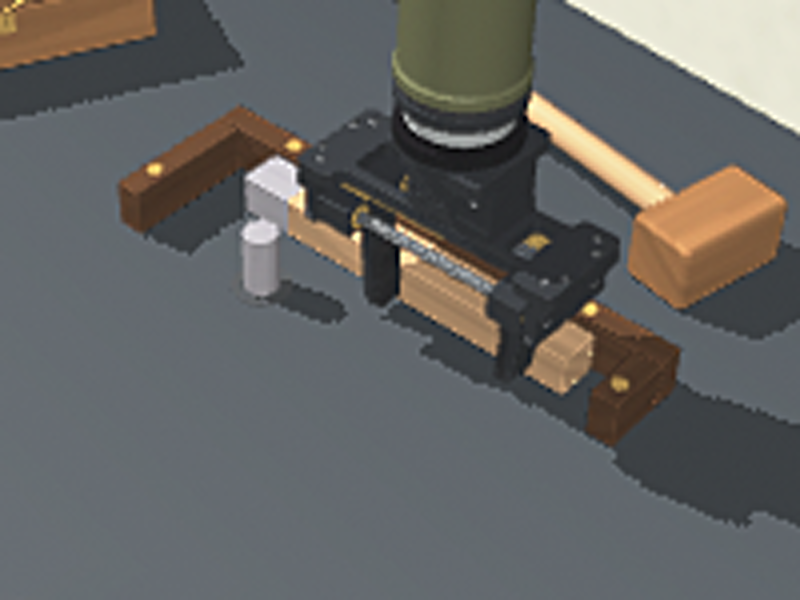

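Contact force has risen to 5 N, so the bar is reaching the fence. I'll give it a few mm more to seat it.

Request:
carry_out(commands=[[[0,0,0,-0.2,0,0,8.8],[0,0,0,-0.3,0,0,8.8],[0,0,0,-0.3,0,0,8.8]]])

```text
clock: 15.38
tool_pos: [0.6125, 0.0018, 0.0159]
eef_rot: [-0.062, 0.998, -0.001, -0.004]
contact_force: [-12.1, 0.6, 10.4]
opening: 0.998
```

Request:
carry_out(commands=[[[0,0,0,0.6,0,0,8.8],[0,0,0,1.5,0,0,8.8],[0,0,0,3,0,0,8.8],[0,0,0,4,0,-1,8.8],[0,0,0,5,0,-4,8.8],[0,0,0,6,-1,-8,8.8],[0,0,0,7,-4,-12,8.8],[0,0,0,8,-8,-14,8.8],[0,0,0,8,-12,-14,8.8],[0,0,0,8,-16,-14,8.8]]])

```text
clock: 16.22
tool_pos: [0.5581, -0.1601, 0.1586]
eef_rot: [-0.063, 0.998, -0.001, 0.003]
contact_force: [0.1, -0.5, -0.5]
opening: 0.997
```

```bash
python3 - <<'E'
from h import *
d=snap("top");crop(d,195,150,390,245,"t14c",4);s=snap("side","s14");st();show(d)
E
```

```text
t 16.32 pos [ 0.5569 -0.1693  0.1557] bay [-116.7 -215.6] yaw 96.35 F [-0.8 -0.6 -0.2] op 0.99
c [0.6302 0.0547] yaw 6.88 size [ 31.2 258.5] bay: c [-16.2  -2.3] fer [-15.7 126.9] plain [ -16.7 -131.6]
```

View pics/t14c.png

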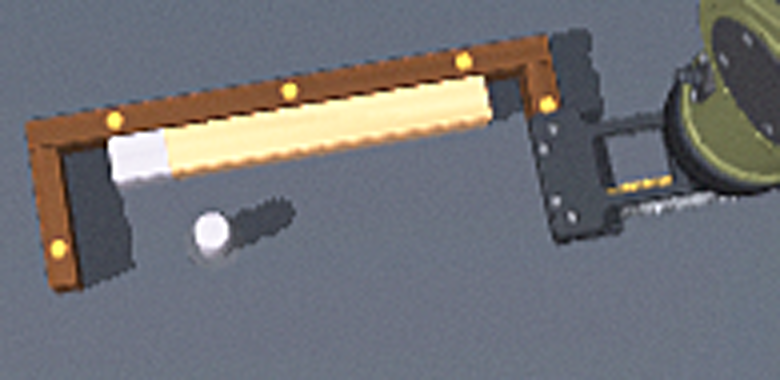

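```bash
python3 - <<'E'
from h import *
a=cv2.imread("pics/top0.png");b=snap("top","t15")["pixels"][:,:,::-1]
for n,(x0,y0,x1,y1) in dict(cup=(383,118,418,155),mallet=(225,105,320,146),case=(72,152,152,242),stone=(145,266,203,296)).items():
    A=cv2.cvtColor(a[y0:y1,x0:x1],6).astype(np.float32);B=cv2.cvtColor(np.ascontiguousarray(b[y0:y1,x0:x1]),6).astype(np.float32)
    print(n,cv2.phaseCorrelate(A,B),abs(A-B).mean())
s=snap("side");crop(s,180,130,360,265,"s15",4);st()
E
```

```text
cup ((0.08098621686599472, -0.22751247427336807), 0.6544359346230825) 38.640156
mallet ((-0.02254538734787559, 0.5727386303481445), 0.9643718271343796) 2.5453146
case ((-0.02304413688538176, 0.0259581235304438), 0.9722362576590644) 2.5933332
stone ((-0.15942680810519505, 0.0561003590556588), 0.6061829932530721) 13.9270115
t 16.42 pos [ 0.5569 -0.1603  0.1558] bay [-115.6 -206.6] yaw 96.94 F [-0.8  0.9  0.3] op 1.0
```

View pics/s15.png

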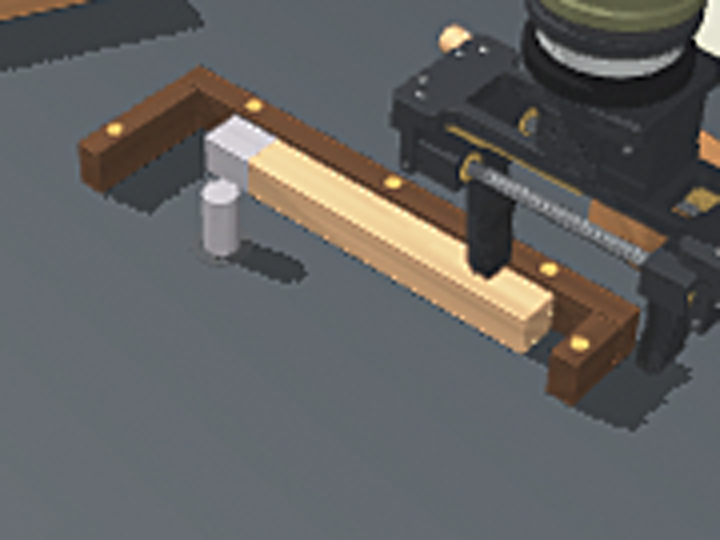

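View pics/t15.png

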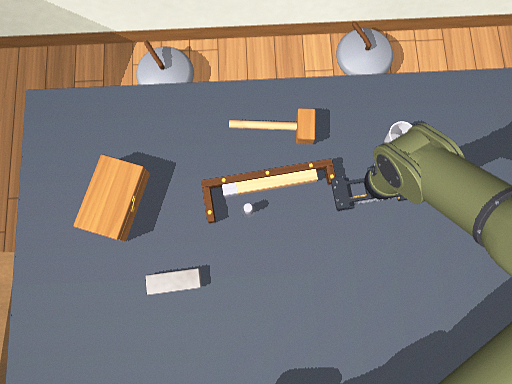

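The bar lies flush along the fence and the side view agrees. The arm half hides the cup, so I'll pull the hand further back and check again.

Request:
carry_out(commands=[[[0,0,0,2,0,-2,8.8],[0,0,0,4,0,-4,8.8],[0,0,0,6,0,-6,8.8],[0,0,0,8,0,-6,8.8],[0,0,0,10,0,-6,8.8],[0,0,0,12,0,-6,8.8],[0,0,0,12,0,-6,8.8],[0,0,0,12,0,-6,8.8]]])

```text
clock: 17.08
tool_pos: [0.4373, -0.1721, 0.216]
eef_rot: [-0.064, 0.998, 0.0, 0.001]
contact_force: [1.8, 0.5, 1.0]
opening: 0.998
```

```bash
python3 - <<'E'
from h import *
a=cv2.imread("pics/top0.png");d=snap("top","t16");b=d["pixels"][:,:,::-1];show(d);st()
for n,(x0,y0,x1,y1) in dict(cup=(383,118,418,155),mallet=(225,105,320,146),bay=(200,180,216,224)).items():
    A=cv2.cvtColor(a[y0:y1,x0:x1],6).astype(np.float32);B=cv2.cvtColor(np.ascontiguousarray(b[y0:y1,x0:x1]),6).astype(np.float32)
    print(n,cv2.phaseCorrelate(A,B),abs(A-B).mean())
h=np.vstack([cv2.resize(x[100:160,220:420],None,fx=4,fy=4) for x in(a,b)]);cv2.imwrite("pics/cmp.png",h)
E
```

```text
c [0.6302 0.0547] yaw 7.08 size [ 31.1 258.5] bay: c [-16.2  -2.3] fer [-16.1 127. ] plain [ -16.2 -131.6]
t 17.13 pos [ 0.4384 -0.1721  0.2161] bay [-234.6 -203.7] yaw 97.31 F [-0.1  0.3 -0.1] op 1.0
cup ((0.05598768634999729, -0.05508580202438651), 0.9892037301427788) 2.4803088
mallet ((0.002102022873806675, 0.578822826138456), 0.969884482467616) 2.4094994
bay ((-0.047342002700974106, 0.4438755405355366), 0.968152810467614) 2.6974432
```

View pics/cmp.png

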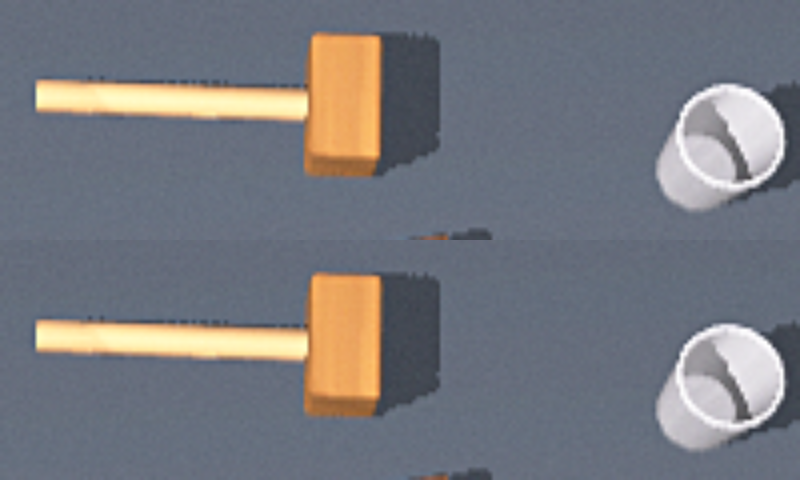

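The mallet and cup are unchanged. The fixed bay shows the same half-pixel shift as the mallet, so that is an artefact of the check. Handing in.

```bash
python3 -c "
from plant import r
print(r.finish_job())"
```

```text
the job is handed in; nothing more can be done
None
```

The ash handle length now lies flat along the back fence, between the two cheeks, with the ferrule end on the post's side. I handed the job in at about 17 s, with the hand well clear.

**What I did:**
1. I pushed the bar's near side with two open fingertips to line it up with the gap at about 14°.
2. I pushed its plain end with closed fingers until the ferrule was behind the post.
3. I swung the plain end in from the robot's side and seated the bar against the fence. Nothing was gripped or lifted.

**Last checks:**
- **Seating:** the bar's centre is 16.2 mm from the fence's inner face, against 15 nominal; 1.2 mm is within the calibration. It is parallel to the fence to better than 0.1° in the last picture, though the one before gave about 0.2°. Its ends are at y = +127 and -132 mm, inside the ±160 mm cheeks.
- **Contact:** in the final press the wrist force rose to about 16 N with no further movement, so the bar is against the fence.
- **Other things:** the cup, mallet and case match the first picture. The mallet showed a 0.6-pixel shift, but the fixed bay showed nearly the same (0.4 px), so I take it as an artefact of the comparison. The stone looks to be in its place, but its comparison was weaker because the arm's shadow lay on it in the first picture.
- **Disagreement:** my first two-view heights for the bar's top came out at 25–28 mm instead of 30. I put that down to coarse corner picking and used 30 mm.

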